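Level the board in the rework frame and lock it

ROBOT

A 6-joint arm with a two-finger parallel gripper is mounted at the origin on the work surface. World frame = base frame: x ahead of the robot, y to its left, z up, the work surface at z = 0. Lengths are in m, angles in rad, forces in N, time in s.
With the tool pointing down it reaches from about 0.425 to 0.925 m from the base axis. Payload 12.5 kg.
Tool frame: the origin (TCP) lies between the finger pads; the fingertips stand 22 mm ahead of it and the grasp point (between the pads) lies 3 mm ahead of it; z points along the fingers, y is the line along which they close (so a half turn about z gives the same grasp; the last joint's range is limited). The gripper opens to 85 mm and grips with 20 to 120 N. Pads are 22 mm wide; open, the fingers measure 114 mm over their backs; the gripper's body (76 mm by 85 mm) begins 54 mm behind the grasp point. The pads swing forward as they close: fully open they stand 13 mm farther back than shut.
Start: joints at [-1.234, 0.491, 1.559, -0, 1.092, -0.106], TCP at [0.268, -0.565, 0.253] pointing down, gripper open.
Joint ranges: [-3.1, 3.1], [-0.84, 2.19], [0.05, 2.79], [-1.13, 4.28], [0.06, 2.93], [-2.69, 2.69]. Speed limits (rad/s): [2.22, 2.22, 2.79, 3.14, 3.14, 3.14].

INTERFACE

Orientations are given as a unit quaternion [w, x, y, z].
In Python, from workcell import manip, jaws, kin, read_camera, camera_params, ticket, status gives the robot as it stands. Calls block until the motion is done:
- manip.goto(position, orientation): joint-space move of the TCP to a pose.
- manip.move_l(position, attitude=None, velocity=0.15, contact_N=None): straight line of the TCP; attitude=None keeps the orientation; velocity is the mean speed in m/s. With contact_N (N) it stops when the force on the tool has changed by that much, and returns True; else False.
- manip.goto_joints(angles): joint-space move.
- jaws.open_gripper() and jaws.grasp(grasp_force=None): open the fingers fully, or close them until they stop; grasp_force is the grip in N (None keeps the last).
- manip.sleep(seconds).
- kin.inverse_kinematics(position, orientation): joint angles nearest the present ones, or None.
- read_camera(name): name is "scene" or "top" or "wrist"; returns (picture, depth): 480x640x3 uint8, blue, green, red; 480x640 float32, m along the optical axis (not along the pixel's ray), 0 where there is no reading.
- camera_params(name): a dict with "fx", "fy", "cx", "cy" (pixels), "dist_coeffs" ([k1, k2, p1, p2, k3] as OpenCV has them; the pictures are not rectified), "T" (4x4, takes a point from camera to world coordinates); the wrist camera has in their place "hand_eye" (4x4, takes a point from camera to tool coordinates, whose origin is the TCP and whose axes are the flange's). Camera axes: x right, y down, z forward; pixel columns grow to the right and rows downward; lengths in m; the calibration is good to about 2 mm. A picture is of the moment at which its call begins: read the wrist's pose just before it. camera_params takes no time and is no camera call.
A pose or a line that the arm cannot do raises manip.IKError and nothing moves.
- ticket.finish_job(): hands the job in; it is judged then, once.
Readings, each from a call of its own:
- status.current_clock(): time.
- status.current_joint_pos(): joint angles.
- status.current_qd(): joint speeds.
- status.current_joint_efforts(): joint torques, N m.
- status.current_ee_pos(): TCP position.
- status.current_orientation(): TCP orientation.
- status.current_force(): force on the tool from outside, world axes, zero at the start.
- status.current_torque(): the same for the moment, N m.
- status.current_finger_gap(): opening from 0.0 (shut) to 1.0 (fully open).
- status.current_gripper_force(): force on a finger pad.
Only numpy, scipy, OpenCV 4.12 (cv2) and the standard library are available. Lean on these libraries where they do the work, as an engineer would, in place of code of your own. Each camera call takes 0.05 s, during which the arm holds its last target. There are 200 camera calls.

TASK

The circuit board in the rework frame stands tilted, with the edge nearer the robot raised. Turn it about its long axis until it lies level, then lock the frame's rotation by turning the bar-shaped knob on top of one post clockwise (seen from above) as far as it goes. Leave the round knob on the other post as it is.

Things in the scene. Friction and masses are not known exactly. Their poses are not given: they have to be found in the camera images.
- frame: Rework frame fixed to the bench: dark base plate 160 x 290 x 12 mm, two aluminium posts 34 x 30 mm, tops at 150 mm. Origin: centre of the base's underside, on the bench. y runs from post to post (post centres y = -120, +120 mm) along the board's long axis; -x faces the robot (yaw up to 23 degrees either way). The board turns about a line parallel to y, 125 mm above the origin.
- board (a joint): Tilt of the board, rad. 0 = level; positive = edge nearer the robot (frame -x) raised. Range -0.9 to 0.9, no stop at level; starts at 0.4 to 0.8. Green board 176 x 100 mm in an aluminium cradle 190 x 125 mm, balanced on its axis; parts on it rise at most 10 mm above the axis. Stiff pivot, stays where left: about 6 N on a long edge turns it, the same with the knob locked.
- near_rail (a point): Middle of the top face of the bare aluminium rail (190 mm long, 15 mm wide, 8 mm thick) along the board's raised long edge, nearer the robot. Moves with the board: 55 mm from the turning axis and 4 mm above the board's middle plane; 129 mm above the bench when the board is level.
- lock_knob (a joint): Turn of the rotation lock knob about its upright axis, rad. Grows clockwise seen from above. 0 = open, bar along the frame's x; 1.2 = locked, firm stop. The bar's direction is frame yaw minus this value. Starts at 0 to 0.15; stiff (0.06 N m), stays where left.
- lock_grip (a point): Grip point of the lock knob, on its axis, 182 mm above the bench, on top of one of the two posts (either one). The knob is a black plastic bar 52 mm long, 14 mm wide, 26 mm high; its top is 12 mm above this point, its underside 14 mm below. x here runs along the bar and turns with it.
- clamp_knob (a joint): Turn of the round ribbed black knob (41 mm across, 24 mm high, top 188 mm above the bench) on top of the other post, rad; starts at 0. It holds the board's clamp and is not to be turned.

How it is judged:
By the outcome, as a careful person would: the job done as asked, in the order asked, and still so for the second after the job is handed in, with the robot touching nothing.
It also fails if it takes over 38 s, if anything falls off the work surface, if the arm or the gripper's body presses on something with over 40 N, if the wrist force passes 120 N, or if a joint passes its speed limit or range.

## Working session

There is one attempt and no reset: what is moved stays moved. The work goes in short steps, each a Python script; the robot and the scene stay as the last script left them, time stands still between calls to the robot, and variables do not carry over. Pictures are saved under pics/ and viewed, at most 10 in all, crops included, and the job is handed in when it is done.

```bash
mkdir -p pics; ls; python3 - <<'E'
from workcell import *
import cv2,numpy as np
ims=[]
for n in("scene","top"):
    im,d=read_camera(n); np.savez(n+"0.npz",im=im,d=d); p=camera_params(n); cv2.imwrite(f"pics/{n}0.png",im)
    print(n,p["fx"],p["cx"],p["cy"],p["dist_coeffs"],np.round(p["T"],3).tolist())
print(camera_params("wrist"),status.current_orientation(),status.current_clock())
E
```

```text
pics
scene 529.5268259756467 315.322914250365 244.2458839899718 [-0.08427307  0.          0.          0.          0.        ] [[0.888, 0.256, -0.381, 0.848], [0.459, -0.513, 0.725, -0.495], [-0.01, -0.819, -0.573, 0.54], [0.0, 0.0, 0.0, 1.0]]
top 613.7363468808103 320.233661295462 237.20362682860767 [-0.08244576  0.          0.          0.          0.        ] [[-0.006, -0.981, 0.192, 0.398], [-1.0, 0.003, -0.016, 0.044], [0.015, -0.192, -0.981, 0.941], [0.0, 0.0, 0.0, 1.0]]
{'fx': 360.12106403176693, 'fy': 360.12106403176693, 'cx': 318.8539807811375, 'cy': 237.92397366209312, 'dist_coeffs': array([0.00586129, 0.        , 0.        , 0.        , 0.        ]), 'hand_eye': array([[ 7.76771929e-04, -9.56944449e-01, -2.90270078e-01,
         7.30941948e-02],
       [ 9.99999673e-01,  8.09171845e-04,  8.40310331e-06,
         8.27139455e-04],
       [ 2.26837072e-04, -2.90269989e-01,  9.56944764e-01,
        -1.20477168e-01],
       [ 0.00000000e+00,  0.00000000e+00,  0.00000000e+00,
         1.00000000e+00]])} [-5.05834202e-04  9.75597360e-01  2.19566691e-01 -5.30989737e-05] 0.1
```

View pics/top0.png

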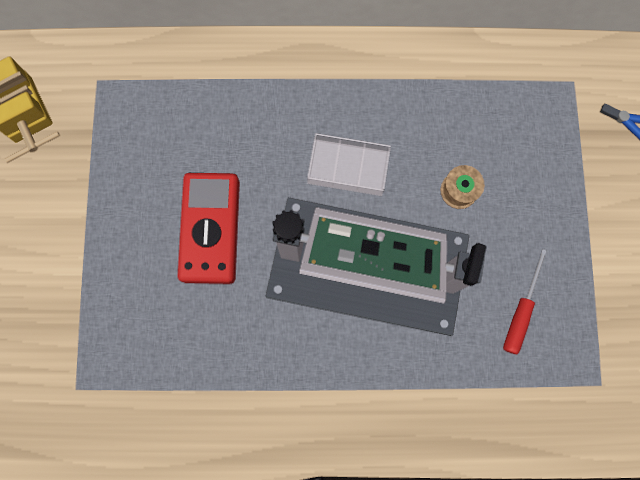

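View pics/scene0.png

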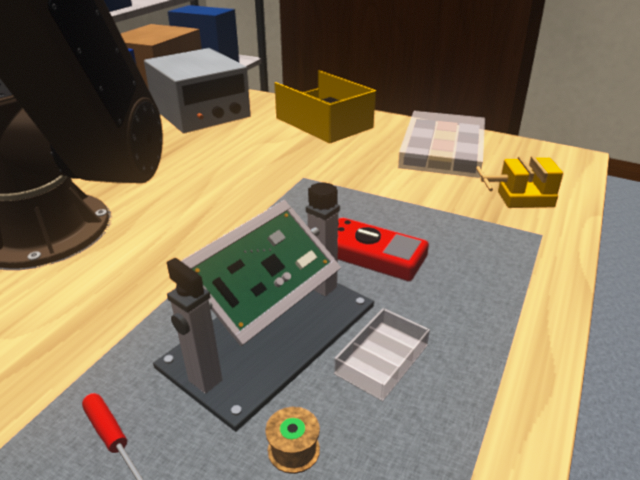

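The top view shows the round knob at (288,226) on the +y post and the black bar knob at (475,263) on the -y post. The raised rail runs from (302,272) to (446,298). Next I'll measure these using depth and rays.

```bash
cat > h.py <<'E'
from workcell import *
import cv2,numpy as np
from scipy.spatial.transform import Rotation as R
def K(p): return np.array([[p["fx"],0,p["cx"]],[0,p["fy"],p["cy"]],[0,0,1]])
def camT(n,p):
    if n!="wrist": return p["T"]
    q=status.current_orientation(); T=np.eye(4); T[:3,:3]=R.from_quat(np.r_[q[1:],q[0]]).as_matrix(); T[:3,3]=status.current_ee_pos()
    return T@p["hand_eye"]
def rays(p,uv): 
    u=cv2.undistortPoints(np.array(uv,float).reshape(-1,1,2),K(p),p["dist_coeffs"])[:,0]
    return np.c_[u,np.ones(len(u))]
def onplane(p,T,uv,z):
    r=rays(p,uv)@T[:3,:3].T; o=T[:3,3]; return o+r*((z-o[2])/r[:,2])[:,None]
def cloud(p,T,d):
    v,u=np.mgrid[:480,:640]; r=rays(p,np.c_[u.ravel(),v.ravel()])*d.reshape(-1,1)
    return (r@T[:3,:3].T+T[:3,3]).reshape(480,640,3)
def quat(Rm): q=R.from_matrix(Rm).as_quat(); return np.r_[q[3],q[:3]]
def toolR(closing_yaw,pitch=None):
    "tool down, y axis at closing_yaw in the plane"
    y=np.array([np.cos(closing_yaw),np.sin(closing_yaw),0]); z=np.array([0,0,-1.]); return np.c_[np.cross(y,z),y,z]
E
python3 - <<'E'
from h import *
f=np.load("top0.npz"); im,d=f["im"],f["d"]; p=camera_params("top"); P=cloud(p,p["T"],d)
blk=(im.max(2)<60)
def blob(x0,y0,x1,y1,z):
    m=np.zeros_like(blk); m[y0:y1,x0:x1]=blk[y0:y1,x0:x1]
    n,l,s,c=cv2.connectedComponentsWithStats(m.astype(np.uint8)); i=1+np.argmax(s[1:,4]); m=l==i
    top=m&(P[...,2]>z-.006)&(P[...,2]<z+.006)
    v,u=np.nonzero(top); w=onplane(p,p["T"],np.c_[u,v],z)
    h=cv2.minAreaRect(w[:,:2].astype(np.float32)*1000); print(s[i],top.sum(),np.percentile(P[m][:,2],[5,50,90]),"mean",w.mean(0),h); return w
a=blob(265,200,312,250,.188); b=blob(455,235,495,295,.194)
# post-to-post
for uv,n in zip([(288,198),(468,233),(452,335),(266,297)],"abcd"): print(n,onplane(p,p["T"],[uv],.012)[0].round(4))
g=(im[...,1].astype(int)>im[...,2]+25)&(im[...,1]>im[...,0]+10)
m=np.zeros_like(g); m[205:300,300:455]=g[205:300,300:455]
Q=P[m]; Q=Q[(Q[:,2]>.05)]; c=np.median(Q,0); Q=Q[np.linalg.norm(Q-c,axis=1)<.12]
c=Q.mean(0);n=np.linalg.svd(Q-c,full_matrices=False)[2][2];n*=np.sign(n[2]); print("board",len(Q),c,n,"tilt",np.arccos(n[2]), "yaw",np.arctan2(n[1],n[0]))
for uv in [(302,270),(373,284),(446,296)]: print(P[uv[1],uv[0]])
E
```

```text
[273 210  31  34 781] 715 [0.17732675 0.18846968 0.1902218 ] mean [0.56015304 0.07288615 0.188     ] ((560.4527587890625, 72.85407257080078), (37.65692901611328, 39.76068115234375), 89.9875717163086)
[462 243  24  43 645] 463 [0.17026607 0.19333453 0.19587948] mean [ 0.51040384 -0.16016479  0.194     ] ((510.81414794921875, -160.37364196777344), (15.274353981018066, 51.53742599487305), 71.55135345458984)
a [0.6422 0.0797 0.012 ]
b [ 0.5857 -0.2004  0.012 ]
c [ 0.4288 -0.1683  0.012 ]
d [0.4877 0.1123 0.012 ]
board 4549 [ 0.53437405 -0.04459953  0.12802519] [ 0.56452394 -0.12124186  0.8164638 ] tilt 0.6155364898824147 yaw -0.2115547148613435
[0.50731617 0.05561839 0.16470259]
[ 0.48899231 -0.03467042  0.16472178]
[ 0.48788673 -0.16173808  0.01107279]
```

```bash
cat >> h.py <<'E'
C=np.array([.5355,-.0438]); YAW=-.2105
def F(x,y,z): c,s=np.cos(YAW),np.sin(YAW); return np.array([C[0]+c*x-s*y,C[1]+s*x+c*y,z])
def tilt(tag=None):
    im,d=read_camera("top"); p=camera_params("top"); P=cloud(p,p["T"],d)
    if tag: cv2.imwrite(f"pics/{tag}.png",im)
    L=(P[...,:2]-C)@np.array([[np.cos(YAW),-np.sin(YAW)],[np.sin(YAW),np.cos(YAW)]])
    i=im.astype(int); g=(i[...,1]>i[...,2]+25)&(i[...,1]>i[...,0]+10)&(abs(L[...,0])<.06)&(abs(L[...,1])<.09)&(P[...,2]>.05)&(P[...,2]<.2)
    A=np.c_[L[g],np.ones(g.sum())]; k=np.linalg.lstsq(A,P[g][:,2],rcond=None)[0]
    e=abs(A@k-P[g][:,2])<.004; k=np.linalg.lstsq(A[e],P[g][e][:,2],rcond=None)[0]
    print("tilt",-np.arctan(k[0]),"side",k[1],"z0",k[2],"n",e.sum())
E
python3 - <<'E'
from h import *
q=quat(toolR(YAW+np.pi/2)); q2=quat(toolR(YAW-np.pi/2))
s=[kin.inverse_kinematics(F(-.05,0,.25),a) for a in(q,q2)]; print(np.round(s[0],2),np.round(s[1],2))
j0=status.current_joint_pos(); q=min(zip(s,(q,q2)),key=lambda t:abs(np.array(t[0])-j0).max())[1]
jaws.grasp(20)
manip.goto(F(-.048,0,.25),q); print(status.current_clock(),status.current_ee_pos(),status.current_force())
manip.move_l(F(-.048,0,.195),velocity=.15)
r=manip.move_l(F(-.050,0,.170),velocity=.04,contact_N=4); print(r,status.current_ee_pos(),status.current_force(),status.current_clock())
E
```

```text
[-0.2   0.3   1.89 -0.    0.95 -1.56] [-0.2   0.3   1.89 -0.    0.95  1.58]
2.9333 [ 0.48867792 -0.03430717  0.24997415] [ 0.14669893  0.60813776 -0.47366981]
True [ 0.48700856 -0.03343369  0.18390768] [-1.43315434  0.7466941   1.76255781] 3.8417
```

```bash
python3 - <<'E'
from h import *
manip.move_l(F(-.057,0,.1512),velocity=.04); print(status.current_ee_pos(),F(-.057,0,.1512),status.current_force(),status.current_clock())
manip.move_l(F(-.057,0,.25),velocity=.15)
p=F(-.14,0,.28); manip.goto(p,status.current_orientation())
tilt("lvl"); print(status.current_clock())
E
```

```text
[ 0.4799344  -0.0319536   0.15124787] [ 0.47975819 -0.03188991  0.1512    ] [-0.05163085 -0.49692235 -0.24019306] 4.85
tilt 0.002163785312403355 side 0.0006742020172041396 z0 0.12683778664404421 n 7180
6.15
```

View pics/lvl.png

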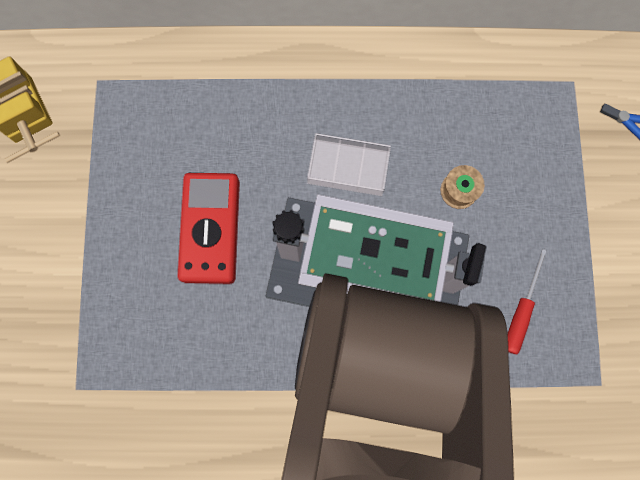

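The board is level, with a measured tilt of 0.002 rad. Next I'll move above the bar knob and refine its pose with the wrist camera.

```bash
python3 - <<'E'
from h import *
kc=F(0,-.12,.28); b=-.322; best=None
for s in(1,-1):
    a=[kin.inverse_kinematics(kc,quat(toolR(b+s*np.pi/2-t))) for t in(0,.6,1.2)]
    print(s,[None if x is None else np.round(x,2).tolist() for x in a])
    if all(x is not None for x in a):
        m=max(abs(np.array(a))[:,5]); 
        if best is None or m<best[0]: best=(m,s)
s=best[1]; print(best)
jaws.open_gripper()
manip.goto(kc,quat(toolR(b+s*np.pi/2))); print(status.current_clock(),status.current_ee_pos())
p=camera_params("wrist");T=camT("wrist",p); im,d=read_camera("wrist"); P=cloud(p,T,d); cv2.imwrite("pics/w1.png",im)
m=(im.max(2)<70)&(np.linalg.norm(P[...,:2]-kc[:2],axis=2)<.045)&(abs(P[...,2]-.194)<.006)
v,u=np.nonzero(m); w=onplane(p,T,np.c_[u,v],.194); print(len(w),cv2.minAreaRect((w[:,:2]*1000).astype(np.float32)),np.median(P[m][:,2]) if m.any() else 0)
E
```

```text
1 [[-0.43, 0.34, 1.74, -0.0, 1.06, -1.68], [-0.43, 0.34, 1.74, -0.0, 1.06, -1.08], [-0.43, 0.34, 1.74, -0.0, 1.06, -0.48]]
-1 [[-0.43, 0.34, 1.74, -0.0, 1.06, 1.46], [-0.43, 0.34, 1.74, -0.0, 1.06, 2.06], [-0.43, 0.34, 1.74, -0.0, 1.06, 2.66]]
(np.float64(1.6780416789675536), 1)
7.7 [ 0.50972136 -0.16041651  0.27974412]
1729 ((509.9059753417969, -162.15185546875), (13.332818984985352, 51.68879699707031), 72.06916046142578) 0.19349555007585864
```

View pics/w1.png

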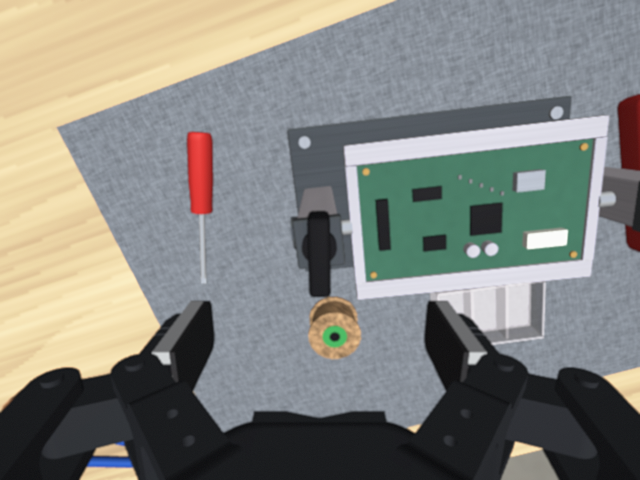

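The wrist view shows the bar at (318,253), centred between the open fingers. It measures 13 x 52 mm at height 0.1935, which matches the given sizes. Next I'll grip it and turn.

```bash
python3 - <<'E'
from h import *
k=np.array([.5101,-.1616]); b=-.313; Q=lambda a:quat(toolR(a+np.pi/2))
z=.187
manip.goto([*k,.26],Q(b)); manip.move_l([*k,z],velocity=.1,contact_N=15)
print(status.current_ee_pos(),status.current_force())
jaws.grasp(40); print("gap",status.current_finger_gap(),status.current_gripper_force(),status.current_force(),status.current_torque(),status.current_clock())
for a in [b-.4,b-.8,-1.30,-1.35,-1.38,-1.41,-1.43,-1.45,-1.47]:
    manip.goto([*k,z],Q(a)); t=status.current_torque(); print(round(a-YAW,3),np.round(t,3),np.round(status.current_force(),1),round(status.current_clock(),2))
    if a<-1.33 and abs(t[2])>.5: break
E
```

```text
[ 0.5103696  -0.16171654  0.18754138] [0.93955146 0.42149418 0.23516036]
gap 0.244222914732487 38.92126500606537 [1.66228527 6.30536855 4.79128924] [ 1.2996584  -0.23379906 -0.00499313] 9.5083
-0.503 [ 2.014 -0.705 -0.059] [ 3.7 12.   5. ] 9.97
-0.902 [ 2.613 -1.369 -0.02 ] [ 7.8 15.2  3. ] 10.44
-1.09 [ 2.841 -1.67  -0.042] [ 9.9 15.9  3.4] 10.74
-1.14 [ 2.845 -1.762 -0.041] [ 9.7 16.1  1.6] 10.99
-1.169 [ 2.854 -1.749 -0.018] [10.5 16.1  2.3] 11.24
-1.2 [ 2.874 -1.849 -0.038] [10.8 16.6  2.3] 11.49
-1.22 [ 2.919 -1.923  0.074] [11.3 17.4  2.4] 11.74
-1.24 [ 2.895 -1.95   0.239] [11.2 18.3  2. ] 11.99
-1.26 [ 2.982 -2.002  0.386] [10.6 16.5  1.4] 12.24
```

```bash
python3 - <<'E'
from h import *
k=[.5101,-.1616]
manip.goto([*k,.187],quat(toolR(YAW-1.225+np.pi/2))); print(status.current_torque()[2])
jaws.open_gripper(); manip.move_l([*k,.28],velocity=.12)
p=camera_params("wrist");T=camT("wrist",p); im,d=read_camera("wrist"); P=cloud(p,T,d); cv2.imwrite("pics/w2.png",im)
m=(im.max(2)<70)&(np.linalg.norm(P[...,:2]-k,axis=2)<.045)&(abs(P[...,2]-.194)<.006)
v,u=np.nonzero(m); w=onplane(p,T,np.c_[u,v],.194); print(len(w),cv2.minAreaRect((w[:,:2]*1000).astype(np.float32)))
manip.goto([.32,-.42,.32],quat(toolR(YAW-1.2+np.pi/2)))
tilt("end"); print(status.current_clock(),status.current_force())
im,d=read_camera("top"); p=camera_params("top");T=p["T"];P=cloud(p,T,d)
m=(im.max(2)<60)&(np.linalg.norm(P[...,:2]-k,axis=2)<.045)&(abs(P[...,2]-.194)<.006)
v,u=np.nonzero(m); w=onplane(p,T,np.c_[u,v],.194); print(len(w),cv2.minAreaRect((w[:,:2]*1000).astype(np.float32)))
E
```

```text
0.14293012921109832
1748 ((511.3146057128906, -160.45669555664062), (13.701634407043457, 51.45663070678711), 9.77373218536377)
tilt 0.0011096514757982959 side 1.773367285165528e-05 z0 0.12682171650183013 n 7258
15.3833 [-0.44725234  0.60626896 -0.13992131]
462 ((510.0390319824219, -159.81910705566406), (14.3400297164917, 52.34252166748047), 9.003251075744629)
```

View pics/end.png

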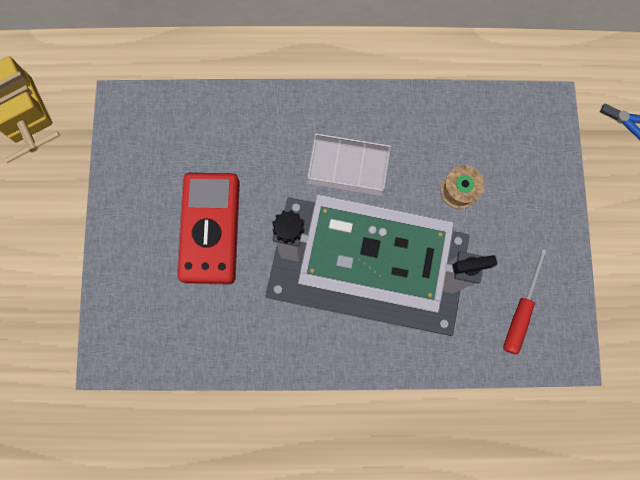

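The top view shows the board level (tilt 0.001 rad), and the bar knob at (475,265) at about 1.19–1.20 rad, against its stop. The round knob was never touched, and the arm is clear of everything.

```bash
python3 -c "
from workcell import *
print(ticket.finish_job())"
```

```text
the job is handed in; nothing more can be done
None
```

The board lies level (measured tilt about 0.001 rad), the lock knob is turned clockwise to its stop (about 1.2 rad), the round knob was left alone, and the job was handed in at about 15 s.

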